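# Take the lock block off a belt grinder and hold its tension arm back

### The job

Get the belt grinder ready for a new belt: lift the red lock block off its rail (a sprung catch holds it, so it takes a firm straight pull up) and set it down in the blue tray without dropping it. Then draw the yellow tension arm round (it has a black handle for this) against its spring as far as it goes, fully to its stop, and finish while holding it there, because the arm springs back if let go. Leave the yellow tin, the spare wheel and the wrench where they are.

Things in the scene. Friction and masses are not known exactly. Their poses are not given: they have to be found in the camera images.
- grinder: Belt grinder lying flat, fixed: green base plate 260 (x) x 300 (y) x 12 mm, origin under its centre; front (-x) faces the robot. In this frame (mm): aluminium rail along y at x = 5, 16 wide, y -105 to 15, top z = 36; arm pivot at (60, 70); drive wheel 72 across at (-45, 95) and front wheel 52 across at (-80, -105), tops z = 72; platen 130 long at (-112, -5), top z = 62.
- lock: Red lock block, loose, 0.11 to 0.23 kg, 88 mm high, straddling the rail with two legs. Origin under its centre, y along the rail (13.5 mm above the bench when on it). Bottom 33 mm: 34 (x) x 30 (y) mm; above, a grip neck 30 (x) x 24 (y) mm up to the top. Sprung beads hold the legs: about 10 N straight up frees it in the first 10 mm; clear of the rail after 23 mm. May stand or lie in the tray.
- lock_center (a point): Centre of the red lock block, half-way up, 44 mm above its underside (the neck spans -11 to +44 mm about this point in z); axes as lock.
- tray: Open blue tray, fixed on the bench to the left or the right of the grinder, 160 (x) x 140 (y) x 35 mm, walls 4 mm, floor about 5 mm thick; origin at the centre of its underside.
- tension_arm (a joint): Yellow arm's angle (rad): 0 at rest, 0.8 against its stop. Turns clockwise seen from above about the vertical axis at pivot_axis as it grows: at 0 the arm points along the grinder's -y, then its handle end swings to the grinder's -x (front). Spring: pulling at the handle takes 4 N at rest, 10 N at the stop. The lock block on the rail keeps the arm from its stop.
- pivot_axis (a point): Axis of the tension arm on the grinder, at the arm's height (66 mm above the bench); axes as grinder. A thin dark post (12 mm, look only) on the plate marks where the arm meets its stop.
- handle_center (a point): Centre of the upright round black handle on the end of the yellow arm: 22 mm diameter, 48 mm high, from 70 to 118 mm above the bench, 130 mm from the pivot axis. Turns with the arm; its -y points outward along the arm. Below it the arm carries an aluminium wheel 44 mm across.
- tin: Yellow tin, 66 mm diameter, 110 mm high, standing loose; origin under its centre. Leave it alone.
- spare_wheel: Spare aluminium wheel, 68 mm diameter, 34 mm high, lying loose; origin under its centre. Leave it alone.
- wrench: Wrench about 130 mm long lying loose on top of the grey case (z = 55 mm). Leave it alone.
- case: Closed grey steel case, 160 x 140 x 55 mm, fixed on the other side of the grinder from the tray; origin under its centre.
Things that resemble listed ones, but are neither listed nor needed, are in the scene too. What is shaped like the tray but turquoise is not meant. There is more than one size of the lock; the job needs the larger.

How it is judged:
By the outcome, as a careful person would: the job done as asked, in the order asked, and still so for the second after the job is handed in, while the arm keeps its last pose, push and grip.
It also fails if it takes over 58 s, if anything falls off the work surface, if the arm or the gripper's body presses on something with over 40 N, if the wrist force passes 120 N, or if a joint passes its speed limit or range.

### The arm

A 6-joint arm with a two-finger parallel gripper is mounted at the origin on the work surface. World frame = base frame: x ahead of the robot, y to its left, z up, the work surface at z = 0. Lengths are in m, angles in rad, forces in N, time in s.
With the tool pointing down it reaches from about 0.35 to 0.775 m from the base axis. Payload 5.5 kg.
Tool frame: the origin (TCP) lies between the finger pads; the fingertips stand 19 mm ahead of it and the grasp point (between the pads) is the TCP; z points along the fingers, x is the direction in which the jaws open and shut, and the axes are right-handed (so a half turn about z gives the same grasp; the last joint's range is limited). The gripper opens to 85 mm and grips with 20 to 120 N. Pads are 22 mm wide; open, the fingers measure 114 mm over their backs; the gripper's body (76 mm by 85 mm) begins 54 mm behind the grasp point. The pads swing forward as they close: fully open they stand 13 mm farther back than shut.
Start: joints at [1.186, 0.313, 0.046, 1.304, 0, 1.431], TCP at [0.139, 0.558, 0.25] pointing down, gripper open.
Joint ranges: [-2.76, 2.76], [-0.86, 1.69], [-1.03, 1.26], [-2.2, 2.34], [-1.47, 1.5], [-3.14, 3.14]. Speed limits (rad/s): [2.57, 2.57, 3.14, 3.14, 3.14, 3.14].

### API

Orientations are given as a unit quaternion [w, x, y, z].
In Python, from workcell import env gives the robot as it stands. The module is installed in compiled form; this text tells all that it offers.
- The arm moves only by the tool carry_out, never from a script. Its argument "steps" is a list of rows, each a list of 7 numbers: the gripper command: -1 is shut, 1 is fully open, values between are in proportion, then the shift along the tool's x, y, z in m, then the turn, a rotation vector about the tool's x, y, z in rad. A call has 1 to 20 rows; each row shifts and turns the commanded pose from where the row before left it, along the tool's axes as they then stand; what a row does not reach is not made up. A row lasts 1/8 s, in which the tool goes at most 62.5 mm and 10.7 degrees, less where a joint would pass 70% of its speed; a pose out of reach is approached as far as the arm can. A call with a gripper value outside its range is refused whole. The fingers move at their own pace and stop on an object; "grip_force" is the grip in N (left out, the last holds). Time passes only in rows, so rows that do not move let the fingers close. It gives the time, the measured TCP pose, the force and the opening at its end, in the units of the state.
- env.get_state(): the state, without advancing time (a new reading comes with each control period).
- env.read_camera(name): name is "scene" or "top" or "wrist"; returns a dict with "color" (480x640x3 uint8, red, green, blue), "K" (3x3 intrinsics, pixels), "R" (3x3) and "t" (3): a world point X has camera coordinates R X + t. Camera axes: x right, y down, z forward; pixel columns grow to the right and rows downward; lengths in m; the calibration is good to about 2 mm. A picture is of the moment at which its call begins. There is no depth.
- env.hand_in(): hands the job in, once; it reports no verdict.
The state is a dict: "clock": time; "joint_pos": joint angles; "qvel": joint speeds; "tau": joint torques, N m; "tcp_pos": TCP position; "orientation": TCP orientation; "wrist_force": force on the tool from outside, world axes, zero at the start; "ft_torque": the same for the moment, N m; "finger_gap": finger opening in m.
Only numpy, scipy, OpenCV 4.12 (cv2) and the standard library are available. Lean on these libraries where they do the work, as an engineer would, in place of code of your own. Each camera call takes 0.05 s, during which the arm holds its last target. There are 200 camera calls.

## Working session

There is one attempt and no reset: what is moved stays moved. The work goes in short steps, Python scripts to look and compute and a tool call to move; the robot and the scene stay as the last step left them, time stands still between calls to the robot, and variables do not carry over. Pictures are saved under pics/ and viewed, about 8 in all and at most 12, crops included, and the job is handed in when it is done.

Besides the shell and the picture viewer there is one more tool, called after "Request:" as name([rows], argument=value, ...), one row to a line, values as JSON. carry_out: Moves the arm, as the interface text tells. Its arguments: {"type":"object","properties":{"steps":{"type":"array","items":{"type":"array","items":{"type":"number"}}},"grip_force":{"type":"number"}},"required":["steps"]}

```bash
mkdir -p pics
cat > h.py <<'E'
import numpy as np, cv2
from workcell import env
def cam(n,f=None):
    c=env.read_camera(n)
    if f: cv2.imwrite('pics/'+f,cv2.cvtColor(c['color'],cv2.COLOR_RGB2BGR))
    return c
def ray(c,px,z):
    K,R,t=map(np.array,(c['K'],c['R'],c['t']))
    d=R.T@np.linalg.solve(K,[px[0],px[1],1.]); o=-R.T@t
    return o+d*(z-o[2])/d[2]
def proj(c,X):
    p=np.array(c['K'])@(np.array(c['R'])@np.array(X)+np.array(c['t'])); return p[:2]/p[2]
E
python3 - <<'E'
from h import *
a=cam('scene','scene.png');b=cam('top','top.png')
for c in(a,b): print(-np.array(c['R']).T@c['t'],np.array(c['K'])[0,0])
print(env.get_state())
E
```

```text
[1.09385781 0.25445946 0.79075392] 479.1823210117785
[ 0.27667126 -0.01673444  1.08835303] 461.62294123051794
{'clock': 0.1, 'joint_pos': array([ 1.18642146e+00,  3.13913219e-01,  4.50941052e-02,  1.30359711e+00,
       -2.94620311e-05,  1.43120839e+00]), 'qvel': array([-4.49924568e-07, -2.53828754e-03,  2.74442036e-03, -3.73432858e-05,
        1.65211075e-04, -5.56936185e-04]), 'tau': array([ 2.13968466e-03, -4.81726241e+01,  2.99244189e+01,  1.28174300e-02,
       -1.30279618e-04, -9.85606476e-07]), 'tcp_pos': array([0.13920132, 0.55745935, 0.24950551]), 'orientation': array([ 4.17606493e-04,  7.88146172e-01,  6.15487576e-01, -6.94148491e-04]), 'wrist_force': array([ 0.0050261 ,  0.87583413, -0.43469977]), 'ft_torque': array([-0.02147176,  0.023823  ,  0.01601333]), 'finger_gap': 0.08504275725677769}
```

View pics/top.png

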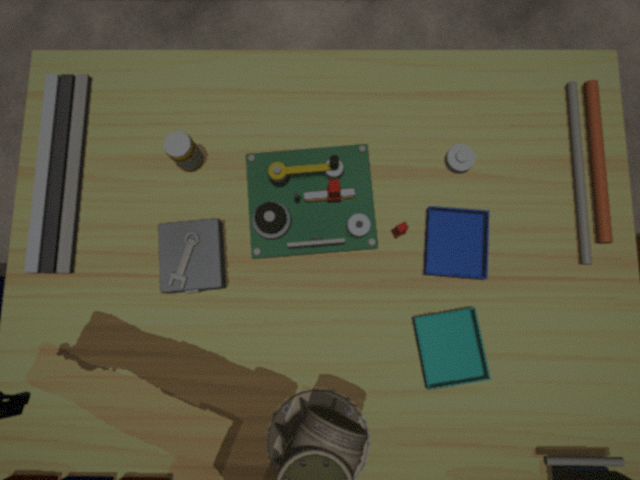

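View pics/scene.png

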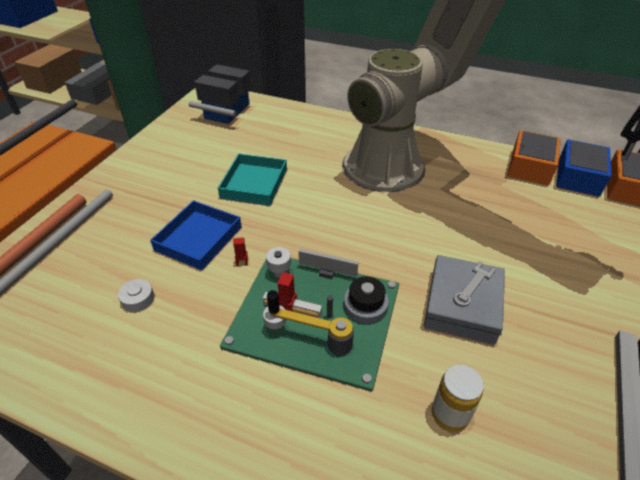

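The top view shows two red blocks. The one at (334,188) is on the aluminium rail, and the smaller one at (400,230) is loose on the bench. The lock is the larger, on the rail. There are two trays: blue at (457,243), which is wanted, and turquoise at (450,347), which isn't. The handle is at (334,161), the pivot at (278,171), and the post at (297,198).

Run:
```python
from h import *
T=cam('top');S=cam('scene')
def cents(c,f):
    h=cv2.cvtColor(c['color'],cv2.COLOR_RGB2HSV); m=f(h[...,0].astype(int),h[...,1],h[...,2]).astype(np.uint8)
    n,l,s,ce=cv2.connectedComponentsWithStats(m); return [(s[i,4],ce[i].round(1),(l==i).astype(np.uint8)) for i in np.argsort(-s[:,4]) if i and s[i,4]>40],m
g,_=cents(T,lambda h,s,v:(h>60)&(h<88)&(s>90)&(v>35)&(v<140))
for a,ce,m in g[:3]: print('green',a,ce)
def rect(m,z):
    p=cv2.findContours(m,0,1)[0]; p=np.vstack(p).reshape(-1,2)
    w=np.array([ray(T,q,z)[:2] for q in p],np.float32)*1000
    r=cv2.minAreaRect(w); print('rect',r); return r
m=[x for x in g if abs(x[1][0]-312)<30][0][2]; rect(m,.012)
b,_=cents(T,lambda h,s,v:(h>105)&(h<125)&(s>120)&(v>40))
for a,ce,m in b[:4]:
    print('blue',a,ce)
    if abs(ce[0]-457)<20: rect(m,.035)
red=lambda h,s,v:((h<6)|(h>174))&(s>150)&(v>60)
for n,c in(('T',T),('S',S)):
    for a,ce,m in cents(c,red)[0]:
        x,y,w,h=cv2.boundingRect(m)
        if 200<x<420: print(n,'red',a,ce,(x,y,w,h))
t=T['color'][130:265,240:420];s=S['color'][220:360,215:405]
o=np.zeros((600,800,3),np.uint8)
for i,k in enumerate((t,s)):
    k=cv2.resize(k,None,fx=4.2,fy=2.1*2,interpolation=cv2.INTER_CUBIC) if 0 else cv2.resize(k,(400*1,int(k.shape[0]*400/k.shape[1])),interpolation=cv2.INTER_CUBIC); o[:k.shape[0],i*400:i*400+400]=k
cv2.imwrite('pics/crop.png',o[:310,:,::-1])
```

```text
green 5694 [312.9 202.2]
green 3684 [450.8 348.7]
rect ((549.0601806640625, 20.207244873046875), (252.4754180908203, 292.2381591796875), 5.340817451477051)
blue 3733 [454.6 243.1]
rect ((445.8778076171875, -316.688232421875), (137.32029724121094, 157.13177490234375), 85.77147674560547)
T red 131 [333.4 185.8] (328, 179, 12, 14)
T red 66 [401.8 227.4] (397, 223, 11, 11)
S red 463 [285.7 290.2] (278, 272, 18, 38)
S red 232 [239.8 249.7] (234, 238, 13, 27)
```

View pics/crop.png

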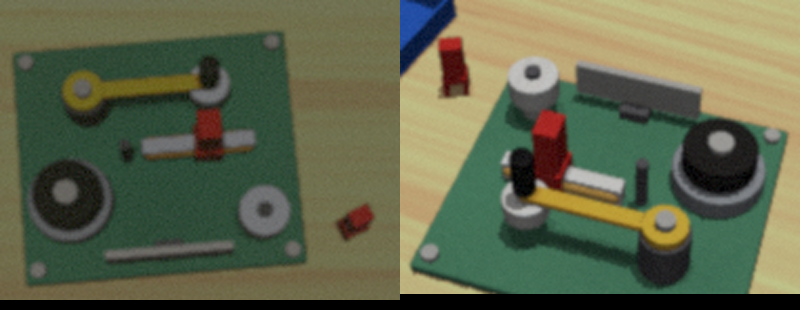

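```bash
cat >> h.py <<'E'
from scipy.spatial.transform import Rotation as Ro
def grp(x,y,c=(.549,.020),yaw=5.34):
    a=np.radians(yaw); return np.array([c[0]+x*np.cos(a)-y*np.sin(a),c[1]+x*np.sin(a)+y*np.cos(a)])
def delta(p,ang):  # world target, tool-x world angle deg, pointing down
    s=env.get_state(); q=s['orientation']; R=Ro.from_quat([*q[1:],q[0]])
    a=np.radians(ang); G=np.array([[np.cos(a),np.sin(a),0],[np.sin(a),-np.cos(a),0],[0,0,-1]])
    print('clock',s['clock'],'tcp',s['tcp_pos'].round(4),'F',s['wrist_force'].round(1),'gap',round(s['finger_gap'],4))
    print('rot',(R.inv()*Ro.from_matrix(G)).as_rotvec().round(3),'shift after rot',(G.T@(np.array(p)-s['tcp_pos'])).round(4))
E
python3 - <<'E'
from h import *
T=cam('top')
print('lock top',ray(T,(333.6,183),.1015),'handle',ray(T,(334,158.5),.118),'pivot',ray(T,(277.5,171),.07), grp(.06,.07),grp(.06,-.06),'post',ray(T,(297,198),.05))
p=ray(T,(333.6,183),.1015)
for y in(-.07,-.06,-.05,-.04): print(y,grp(.005,y))
delta([p[0]-.05,p[1],.25],95.3)
E
```

```text
lock top [ 0.56491185 -0.0340341   0.1015    ] handle [ 0.61556435 -0.03442012  0.118     ] pivot [0.60196566 0.09410842 0.07      ] [0.602225   0.09528014] [ 0.61432354 -0.03415566] post [0.54368644 0.04960658 0.05      ]
-0.07 [ 0.5604929  -0.04923087]
-0.06 [ 0.55956224 -0.03927427]
-0.05 [ 0.55863159 -0.02931767]
-0.04 [ 0.55770093 -0.01936107]
clock 0.25 tcp [0.1393 0.5577 0.2499] F [-0.4  0.5 -0.1] gap 0.0855
rot [-0.     0.001 -0.337] shift after rot [-6.239e-01  3.194e-01 -1.000e-04]
```

Request:
carry_out([
  [1, 0, 0, 0, 0, 0, -0.168],
  [1, 0, 0, 0, 0, 0, -0.168],
  [1, -0.048, 0.0246, 0, 0, 0, 0],
  [1, -0.048, 0.0246, 0, 0, 0, 0],
  [1, -0.048, 0.0246, 0, 0, 0, 0],
  [1, -0.048, 0.0246, 0, 0, 0, 0],
  [1, -0.048, 0.0246, 0, 0, 0, 0],
  [1, -0.048, 0.0246, 0, 0, 0, 0],
  [1, -0.048, 0.0246, 0, 0, 0, 0],
  [1, -0.048, 0.0246, 0, 0, 0, 0],
  [1, -0.048, 0.0246, 0, 0, 0, 0],
  [1, -0.048, 0.0246, 0, 0, 0, 0],
  [1, -0.048, 0.0246, 0, 0, 0, 0],
  [1, -0.048, 0.0246, 0, 0, 0, 0],
  [1, -0.048, 0.0246, 0, 0, 0, 0],
  [1, 0, 0, 0, 0, 0, 0],
], grip_force=40)

```text
clock: 2.25
tcp_pos: [0.5163, -0.0375, 0.2496]
orientation: [0.0, 0.676, 0.737, -0.0]
wrist_force: [-1.2, 0.0, 0.4]
finger_gap: 0.0853
```

Run:
```python
from h import *
W=cam('wrist','w1.png')
h=cv2.cvtColor(W['color'],cv2.COLOR_RGB2HSV);H,s,v=h[...,0].astype(int),h[...,1],h[...,2]
m=(((H<6)|(H>174))&(s>150)&(v>60)).astype(np.uint8)
n,l,st,ce=cv2.connectedComponentsWithStats(m)
for i in range(1,n):
    if st[i,4]>100: print(st[i],ce[i], ray(W,ce[i],.1015))
print('camera',-np.array(W['R']).T@W['t'],'proj lock guess',proj(W,[.561,-.034,.1015]))
delta([.561,-.034,.25],95.3)
```

```text
[ 117  131   66   35 1508] [149.55636605 148.3938992 ] [ 0.47021042 -0.16043609  0.1015    ]
[ 304  233   32   68 2040] [319.2627451  265.99313725] [ 0.5471145  -0.03498227  0.1015    ]
camera [ 0.44495609 -0.04446501  0.37267027] proj lock guess [318.96948093 282.85916485]
clock 2.3 tcp [ 0.515  -0.0358  0.2497] F [-0.5  0.2 -0.2] gap 0.0855
rot [-0.001 -0.001 -0.004] shift after rot [-0.0025  0.046  -0.0003]
```

View pics/w1.png

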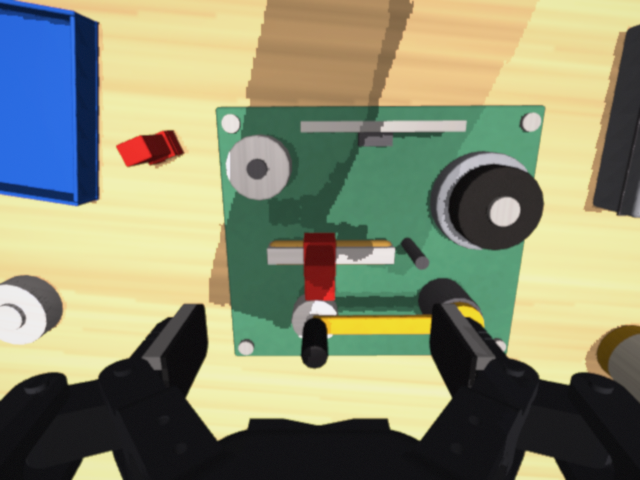

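The wrist view confirms the big red block on the rail, with its top face at about (320,286). The small one lies loose at (150,148), clear of the rail. Both views put the lock at (0.561, −0.0345).

Request:
carry_out([
  [1, -0.002, 0.046, 0, 0, 0, 0],
  [1, 0, 0, 0.05, 0, 0, 0],
  [1, 0, 0, 0.05, 0, 0, 0],
  [1, 0, 0, 0.04, 0, 0, 0],
  [1, 0, 0, 0.028, 0, 0, 0],
  [-1, 0, 0, 0, 0, 0, 0],
  [-1, 0, 0, 0, 0, 0, 0],
  [-1, 0, 0, 0, 0, 0, 0],
  [-1, 0, 0, 0, 0, 0, 0],
  [-1, 0, 0, 0, 0, 0, 0],
], grip_force=60)

```text
clock: 3.55
tcp_pos: [0.5618, -0.0322, 0.0841]
orientation: [0.001, 0.674, 0.739, 0.001]
wrist_force: [-0.8, 0.6, 6.0]
finger_gap: 0.0235
```

Request:
carry_out([
  [-1, 0, 0, -0.004, 0, 0, 0],
  [-1, 0, 0, -0.006, 0, 0, 0],
  [-1, 0, 0, -0.01, 0, 0, 0],
  [-1, 0, 0, -0.01, 0, 0, 0],
  [-1, 0, 0, -0.03, 0, 0, 0],
  [-1, 0, 0, -0.04, 0, 0, 0],
  [-1, 0, 0, -0.02, 0, 0, 0],
  [-1, 0, 0, 0, 0, 0, 0],
])

```text
clock: 4.55
tcp_pos: [0.5615, -0.0324, 0.2048]
orientation: [0.002, 0.674, 0.739, 0.001]
wrist_force: [-0.6, 0.6, -2.7]
finger_gap: 0.0232
```

Run:
```python
from h import *
S=cam('scene')['color'];T=cam('top')['color']
o=np.hstack([cv2.resize(S[180:360,130:400],(450,300)),cv2.resize(T[130:290,240:500][:, :],(350,300))])
cv2.imwrite('pics/l1.png',o[...,::-1])
delta([.446,-.317,.2],95.3)
```

```text
clock 4.65 tcp [ 0.5601 -0.0321  0.202 ] F [-0.  -0.6 -1.3] gap 0.0233
rot [-0.001 -0.    -0.001] shift after rot [-0.2731 -0.14    0.002 ]
```

View pics/l1.png

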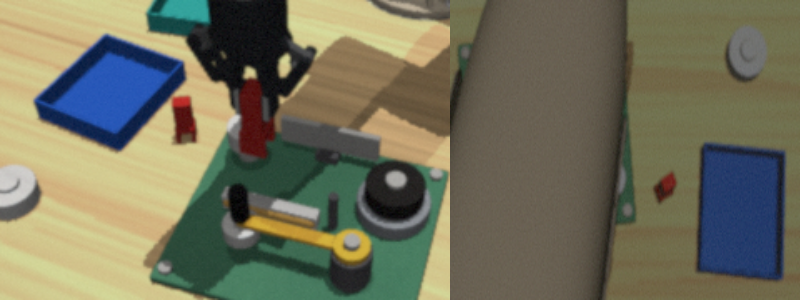

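The lock has come off the rail and is held in the jaws. Next I carry it to the blue tray.

Request:
carry_out([
  [-1, -0.039, -0.02, 0, 0, 0, 0],
  [-1, -0.039, -0.02, 0, 0, 0, 0],
  [-1, -0.039, -0.02, 0, 0, 0, 0],
  [-1, -0.039, -0.02, 0, 0, 0, 0],
  [-1, -0.039, -0.02, 0, 0, 0, 0],
  [-1, -0.039, -0.02, 0, 0, 0, 0],
  [-1, -0.039, -0.02, 0, 0, 0, 0],
  [-1, 0, 0, 0, 0, 0, 0],
  [-1, 0, 0, 0.04, 0, 0, 0],
  [-1, 0, 0, 0.04, 0, 0, 0],
  [-1, 0, 0, 0.03, 0, 0, 0],
  [-1, 0, 0, 0.01, 0, 0, 0],
  [-1, 0, 0, 0, 0, 0, 0],
])

```text
clock: 6.28
tcp_pos: [0.4458, -0.3158, 0.0816]
orientation: [-0.001, 0.674, 0.739, 0.0]
wrist_force: [0.9, -0.4, -1.2]
finger_gap: 0.0235
```

Request:
carry_out([
  [-1, 0, 0, 0.002, 0, 0, 0],
  [-1, 0, 0, 0, 0, 0, 0],
])

```text
clock: 6.52
tcp_pos: [0.4468, -0.3173, 0.0814]
orientation: [0.001, 0.674, 0.739, 0.0]
wrist_force: [0.3, -0.8, -0.4]
finger_gap: 0.0235
```

Request:
carry_out([
  [-1, 0, 0, 0.002, 0, 0, 0],
  [-1, 0, 0, 0.001, 0, 0, 0],
  [-1, 0, 0, 0, 0, 0, 0],
])

```text
clock: 6.9
tcp_pos: [0.4461, -0.3167, 0.0772]
orientation: [-0.0, 0.674, 0.739, 0.0]
wrist_force: [0.4, 0.2, -1.4]
finger_gap: 0.0236
```

Request:
carry_out([
  [-1, 0, 0, 0.001, 0, 0, 0],
  [-1, 0, 0, 0, 0, 0, 0],
])

```text
clock: 7.15
tcp_pos: [0.446, -0.3167, 0.0761]
orientation: [-0.0, 0.674, 0.739, 0.0]
wrist_force: [0.2, 0.1, -2.1]
finger_gap: 0.0234
```

Request:
carry_out([
  [-1, 0, 0, 0.001, 0, 0, 0],
  [-1, 0, 0, 0, 0, 0, 0],
])

```text
clock: 7.4
tcp_pos: [0.4461, -0.3167, 0.0751]
orientation: [-0.0, 0.674, 0.739, 0.0]
wrist_force: [0.1, 0.2, -1.7]
finger_gap: 0.0232
```

Request:
carry_out([
  [-1, 0, 0, 0.0015, 0, 0, 0],
  [-1, 0, 0, 0, 0, 0, 0],
])

```text
clock: 7.65
tcp_pos: [0.4463, -0.3169, 0.0746]
orientation: [0.0, 0.674, 0.739, 0.0]
wrist_force: [-1.2, 1.5, 6.1]
finger_gap: 0.0232
```

Request:
carry_out([
  [-1, 0, 0, 0.0015, 0, 0, 0],
  [-1, 0, 0, 0, 0, 0, 0],
])

```text
clock: 7.9
tcp_pos: [0.4463, -0.3169, 0.0745]
orientation: [0.001, 0.674, 0.739, -0.0]
wrist_force: [-4.7, 3.3, 15.1]
finger_gap: 0.0233
```

Request:
carry_out([
  [-1, 0, 0, -0.0015, 0, 0, 0],
  [0.3, 0, 0, 0, 0, 0, 0],
  [0.3, 0, 0, 0, 0, 0, 0],
  [0.3, 0, 0, 0, 0, 0, 0],
  [0.3, 0, 0, 0, 0, 0, 0],
  [0.3, 0, 0, -0.02, 0, 0, 0],
  [0.3, 0, 0, -0.04, 0, 0, 0],
  [1, 0, 0, -0.06, 0, 0, 0],
  [1, 0, 0, -0.04, 0, 0, 0],
  [1, 0, 0, 0, 0, 0, -0.1745],
  [1, 0, 0, 0, 0, 0, -0.1745],
  [1, 0, 0, 0, 0, 0, -0.1745],
  [1, 0, 0, 0, 0, 0, -0.1745],
  [1, 0, 0, 0, 0, 0, -0.1745],
  [1, 0, 0, 0, 0, 0, -0.1745],
  [1, 0, 0, 0, 0, 0, -0.1745],
  [1, 0, 0, 0, 0, 0, -0.1745],
  [1, 0, 0, 0, 0, 0, -0.1745],
  [1, 0, 0, 0, 0, 0, 0],
])

```text
clock: 10.28
tcp_pos: [0.4461, -0.3168, 0.2337]
orientation: [-0.0, -0.045, 0.999, 0.0]
wrist_force: [0.6, 1.3, 0.6]
finger_gap: 0.0854
```

Run:
```python
from h import *
S=cam('scene')['color'];T=cam('top')
o=np.hstack([cv2.resize(S[180:360,130:400],(450,300)),cv2.resize(T['color'][130:290,240:500],(350,300))])
cv2.imwrite('pics/l2.png',o[...,::-1])
t=T['color'][135:200,260:360]
cv2.imwrite('pics/hd.png',cv2.resize(t,(800,520),interpolation=cv2.INTER_CUBIC)[...,::-1])
delta([.614,-.034,.20],185.3); print(env.get_state()['joint_pos'].round(2))
```

```text
clock 10.375 tcp [ 0.4461 -0.3168  0.2337] F [ 0.9 -0.5  0.2] gap 0.085
rot [ 0.    -0.    -0.005] shift after rot [-0.1933  0.2661  0.0337]
[-0.76  0.26 -0.06  1.25  0.   -2.42]
```

View pics/l2.png

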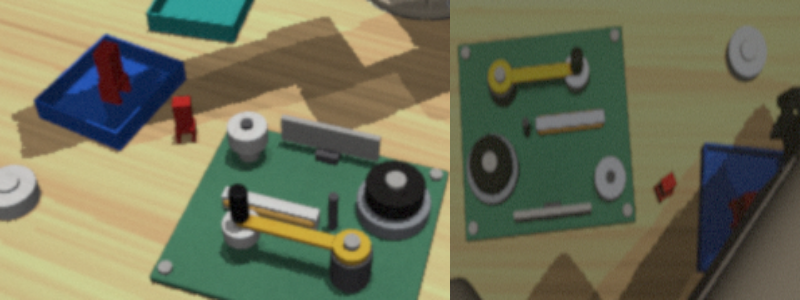

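View pics/hd.png

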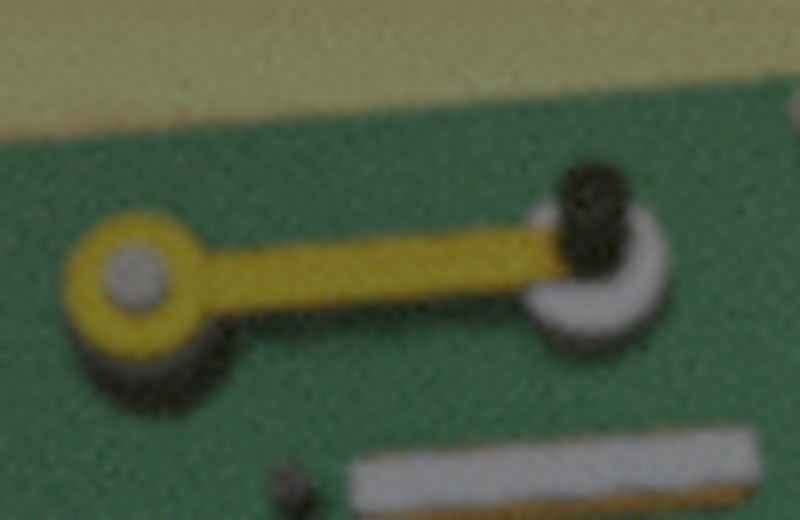

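The lock is standing in the blue tray at about (115,75) in the left panel. The arm is still at rest, with the handle at about (0.614, −0.0345). Next I go to the handle.

Request:
carry_out([
  [1, -0.0275, 0.038, 0, 0, 0, 0],
  [1, -0.0275, 0.038, 0, 0, 0, 0],
  [1, -0.0275, 0.038, 0, 0, 0, 0],
  [1, -0.0275, 0.038, 0, 0, 0, 0],
  [1, -0.0275, 0.038, 0, 0, 0, 0],
  [1, -0.0275, 0.038, 0, 0, 0, 0],
  [1, -0.0275, 0.038, 0, 0, 0, 0],
  [1, 0, 0, 0, 0, 0, 0],
  [1, 0, 0, 0.04, 0, 0, 0],
  [1, 0, 0, 0.04, 0, 0, 0],
  [1, 0, 0, 0.035, 0, 0, 0],
  [1, 0, 0, 0.02, 0, 0, 0],
  [-1, 0, 0, 0, 0, 0, 0],
  [-1, 0, 0, 0, 0, 0, 0],
  [-1, 0, 0, 0, 0, 0, 0],
  [-1, 0, 0, 0, 0, 0, 0],
  [-1, 0, 0, 0, 0, 0, 0],
], grip_force=60)

```text
clock: 12.5
tcp_pos: [0.6155, -0.0347, 0.1004]
orientation: [0.002, -0.046, 0.999, -0.0]
wrist_force: [3.4, -0.7, 5.1]
finger_gap: 0.0206
```

Run:
```python
from h import *
delta([.614,-.034,.098],185.3); s=env.get_state(); print(s['joint_pos'].round(2))
pv=grp(.06,.07);d=s['tcp_pos'][:2]-pv;print('r',np.hypot(*d),'ang',np.degrees(np.arctan2(*d[::-1])), 'rest',-90+5.34)
```

```text
clock 12.5 tcp [ 0.6155 -0.0347  0.1004] F [ 3.4 -0.7  5.1] gap 0.0206
rot [-0.001  0.004 -0.001] shift after rot [0.0014 0.0008 0.0024]
[-0.19  0.47 -0.1   1.    0.   -1.85]
r 0.13066800740393678 ang -84.18231323968593 rest -84.66
```

Request:
carry_out([
  [-1, 0.0052, 0.0001, 0, 0, 0, 0.04],
  [-1, 0.0078, 0.0002, 0, 0, 0, 0.06],
  [-1, 0.0078, 0.0002, 0, 0, 0, 0.06],
  [-1, 0.0078, 0.0002, 0, 0, 0, 0.06],
  [-1, 0.0078, 0.0002, 0, 0, 0, 0.06],
  [-1, 0.0078, 0.0002, 0, 0, 0, 0.06],
  [-1, 0.0078, 0.0002, 0, 0, 0, 0.06],
  [-1, 0.0078, 0.0002, 0, 0, 0, 0.06],
  [-1, 0.0078, 0.0002, 0, 0, 0, 0.06],
  [-1, 0.0078, 0.0002, 0, 0, 0, 0.06],
  [-1, 0.0078, 0.0002, 0, 0, 0, 0.06],
  [-1, 0, 0, 0, 0, 0, 0],
], grip_force=80)

```text
clock: 14.0
tcp_pos: [0.5358, -0.0165, 0.1004]
orientation: [0.002, 0.271, 0.963, 0.0]
wrist_force: [4.1, -1.5, 5.4]
finger_gap: 0.02
```

```bash
cat > a.py <<'E'
from h import *
s=env.get_state(); pv=grp(.06,.07);d=s['tcp_pos'][:2]-pv;a=np.arctan2(*d[::-1])
q=s['orientation'];R=Ro.from_quat([*q[1:],q[0]]).as_matrix()
print(s['clock'],'r',np.hypot(*d).round(4),'theta',(np.radians(-84.66)-a).round(4),'toolyaw',np.degrees(np.arctan2(R[1,0],R[0,0])).round(1),'F tool',(R.T@s['wrist_force']).round(1),s['tcp_pos'].round(4),s['finger_gap'].round(4))
E
python3 a.py
```

```text
Traceback (most recent call last):
  File "a.py", line 4, in <module>
    print(s['clock'],'r',np.hypot(*d).round(4),'theta',(np.radians(-84.66)-a).round(4),'toolyaw',np.degrees(np.arctan2(R[1,0],R[0,0])).round(1),'F tool',(R.T@s['wrist_force']).round(1),s['tcp_pos'].round(4),s['finger_gap'].round(4))
                                                                                                                                                                                                               ^^^^^^^^^^^^^^^^^^^^^
AttributeError: 'float' object has no attribute 'round'
```

```bash
sed -i "s/,s\['finger_gap'\].round(4))/,s['finger_gap'])/" a.py; python3 a.py; python3 -c "
from h import *
S=cam('scene')['color'];W=cam('wrist')['color']
cv2.imwrite('pics/a1.png',np.hstack([cv2.resize(S[200:380,200:440],(400,300)),cv2.resize(W,(400,300))])[...,::-1])"
```

```text
14.0 r 0.13 theta 0.6297 toolyaw 148.6 F tool [-4.3  0.9 -5.3] [ 0.5358 -0.0165  0.1004] 0.02003739076377615
```

View pics/a1.png

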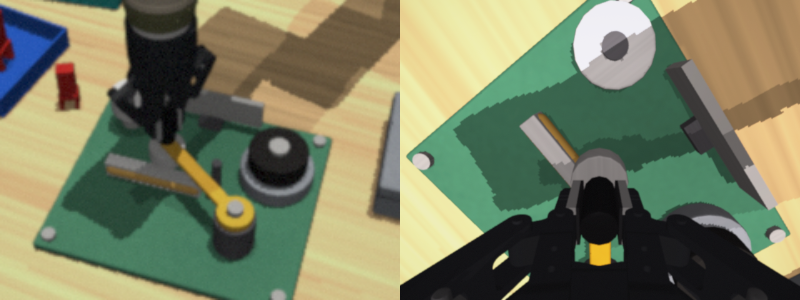

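The handle is between the pads and the arm has swung with it, to about 0.63 rad and not yet at the stop post. I continue in small steps.

Request:
carry_out([
  [-1, 0.0052, 0.0001, 0, 0, 0, 0.04],
  [-1, 0.0052, 0.0001, 0, 0, 0, 0.04],
  [-1, 0.0052, 0.0001, 0, 0, 0, 0.04],
  [-1, 0, 0, 0, 0, 0, 0],
])

```text
clock: 14.6
tcp_pos: [0.5231, -0.0078, 0.1004]
orientation: [0.002, 0.328, 0.945, -0.0]
wrist_force: [2.9, -2.6, 6.5]
finger_gap: 0.0205
```

Request:
carry_out([
  [-1, 0.0026, 0, 0, 0, 0, 0.02],
  [-1, 0, 0, 0, 0, 0, 0],
  [-1, 0, 0, 0, 0, 0, 0],
])

```text
clock: 14.98
tcp_pos: [0.5212, -0.0063, 0.1004]
orientation: [0.002, 0.337, 0.941, -0.0]
wrist_force: [3.6, -2.2, 6.1]
finger_gap: 0.0202
```

Request:
carry_out([
  [-1, 0.0026, 0, 0, 0, 0, 0.02],
  [-1, 0, 0, 0, 0, 0, 0],
  [-1, 0, 0, 0, 0, 0, 0],
])

```text
clock: 15.35
tcp_pos: [0.5192, -0.0047, 0.1004]
orientation: [0.002, 0.347, 0.938, -0.0]
wrist_force: [4.3, -2.7, 8.2]
finger_gap: 0.0203
```

```bash
python3 a.py
```

```text
15.35 r 0.13 theta 0.7861 toolyaw 139.4 F tool [-5.1  0.7 -8.1] [ 0.5192 -0.0047  0.1004] 0.02028888393928581
```

Request:
carry_out([
  [-1, 0.002, 0, 0, 0, 0, 0.015],
  [-1, 0, 0, 0, 0, 0, 0],
  [-1, 0, 0, 0, 0, 0, 0],
])

```text
clock: 15.72
tcp_pos: [0.5177, -0.0035, 0.1004]
orientation: [0.002, 0.354, 0.935, -0.0]
wrist_force: [3.1, -2.2, 7.4]
finger_gap: 0.0201
```

Request:
carry_out([
  [-1, 0.002, 0, 0, 0, 0, 0.01],
  [-1, 0, 0, 0, 0, 0, 0],
  [-1, 0, 0, 0, 0, 0, 0],
])

```text
clock: 16.1
tcp_pos: [0.5173, -0.0031, 0.1004]
orientation: [0.004, 0.358, 0.934, -0.001]
wrist_force: [6.3, -5.6, 4.0]
finger_gap: 0.0204
```

```bash
python3 a.py
```

```text
16.1 r 0.13 theta 0.805 toolyaw 138.0 F tool [-8.5  0.1 -4. ] [ 0.5173 -0.0031  0.1004] 0.020365355445571304
```

Request:
carry_out([
  [-1, 0.002, 0, 0, 0, 0, 0],
  [-1, 0, 0, 0, 0, 0, 0],
  [-1, 0, 0, 0, 0, 0, 0],
  [-1, 0, 0, 0, 0, 0, 0],
])

```text
clock: 16.6
tcp_pos: [0.5172, -0.0029, 0.1005]
orientation: [0.005, 0.359, 0.933, -0.001]
wrist_force: [10.7, -10.3, 0.3]
finger_gap: 0.0202
```

```bash
python3 a.py
```

```text
16.6 r 0.1299 theta 0.8069 toolyaw 137.9 F tool [-14.8  -0.5  -0.2] [ 0.5172 -0.0029  0.1005] 0.020219311122445533
```

Request:
carry_out([
  [-1, 0.0015, 0, 0, 0, 0, 0],
  [-1, 0, 0, 0, 0, 0, 0],
  [-1, 0, 0, 0, 0, 0, 0],
  [-1, 0, 0, 0, 0, 0, 0],
  [-1, 0, 0, 0, 0, 0, 0],
  [-1, 0, 0, 0, 0, 0, 0],
])

```text
clock: 17.35
tcp_pos: [0.5171, -0.0028, 0.1005]
orientation: [0.006, 0.359, 0.933, -0.002]
wrist_force: [13.3, -13.0, -1.7]
finger_gap: 0.0203
```

```bash
python3 a.py; python3 -c "
from h import *
S=cam('scene')['color'];T=cam('top')['color']
cv2.imwrite('pics/a2.png',np.hstack([cv2.resize(S[190:370,130:400],(450,300)),cv2.resize(T[130:290,240:500],(350,300))])[...,::-1])"
```

```text
17.35 r 0.1299 theta 0.8082 toolyaw 137.9 F tool [-18.6  -0.8   1.9] [ 0.5171 -0.0028  0.1005] 0.020299939025494002
```

View pics/a2.png

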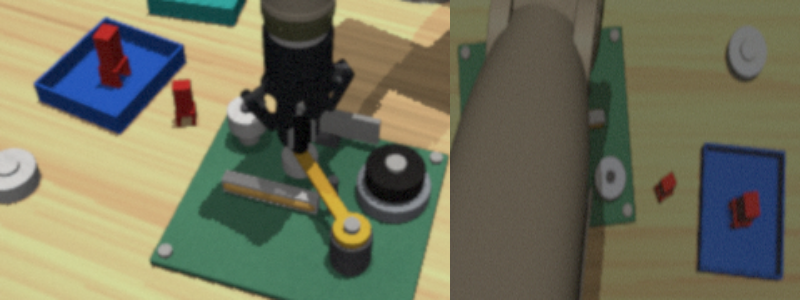

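The last picture shows the arm against the dark post at (330,185) with the handle still gripped, and the lock standing in the blue tray. The force climbs with no further motion, so the arm is at its stop.

```bash
python3 -c "
from h import *
print(env.hand_in())"
```

```text
the job is handed in; nothing more can be done
None
```

I lifted the red lock off its rail and set it standing in the blue tray. It stayed in the grip until it touched the tray floor. I then swung the yellow tension arm to its stop and handed the job in at about 17.5 s, still gripping the handle.

- **At the stop:** the measured angle was about 0.81 rad against a nominal 0.80. The last 3.5 mm of commanded travel moved the handle only about 0.3 mm, while the pull rose from 8.5 N to 18.6 N. The last picture shows the arm against the post.
- **Lock and loose items:** the last picture shows the lock upright in the tray and the spare wheel in place. I never moved near the tin or wrench, but the last picture did not include them.
- **One reading that disagreed:** before the stop, the measured pull was about 4–5 N, less than the 8–10 N the spring should give there. The pictures and the hard stop still show the arm followed fully.

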